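# Stack an empty stack-nest bin on a loaded one

## Task

Take the upper of the two empty bins nested on the sloping stand and stack it on the bin of sample pots standing level on the bench, turned half a turn to that bin (its label end over the other's plain end), so that its feet rest on the ledges and it stands level, clear of the pots, instead of nesting down onto them. Set it down gently and let go; leave the other empty bin on the stand, keep the pots standing in their bin, and do not shift or upset the reagent bottle, tube rack and tip box.

Things in the scene. Friction and masses are not known exactly. Their poses are not given: they have to be found in the camera images.
- empty_bin (a point): The bin to move: empty grey plastic stack-nest bin, 130 mm (its x) by 190 mm (its y, the long way) over the rim, 66 mm high, about 0.2 kg. Starts as the upper of two bins nested the same way round on the sloping stand, tilted 25 degrees like the stand's face. Point: its centre, half-way up (33 mm above its underside); +z is its up axis. Lift it along its own +z for 50 mm to clear the nest.
- empty_bin_rib (a point): Grip point of that bin, 13 mm above its centre point, same axes. A solid rib along x crosses the bin between two open compartments, 20 mm thick with upright faces at y = +10 and -10 mm, 116 mm long. Its flat top is 8 mm above this point (12 mm below the rim), the upright faces end 8 mm below it. Free space for fingers: 60 mm each way along y, 40 mm down.
- empty_bin_label (a point): On the rim of that bin's LABEL END (+y end): 92 mm along +y and 27 mm above its centre point. This end carries a blank paper card outside and has two hollow corner columns that end in feet under the corners, with a ledge in the middle between them. The other, PLAIN END (-y) has one hollow column and foot in the middle and a ledge at each corner.
- loaded_bin (a point): Bin of the same kind, loose, standing level on the bench, with two sample pots in the compartment towards its label end and one in the other. Point and axes as on the empty bin (33 mm above the bench). With the feet on its ledges the stacked bin's centre is 58 mm above this point and straight over it (3 mm play each way), their +y axes opposite. The same way round, they would nest 28 mm apart or sit on the pots.
- loaded_bin_label (a point): On the rim of the loaded bin's label end: 92 mm along its +y and 27 mm above its centre point. Ledges lie 8 mm below the rim; the pots and the rib inside reach 12 to 16 mm below the rim.
- spare_bin (a point): Bin of the same kind, empty, the lower one of the nest: it stays on the stand. Point and axes as on the others; the empty bin starts 28 mm farther along +z, the same way round.
- empty_bin_body: The empty bin again: origin at the centre of its underside, same axes.
- stand: Fixed folded-steel stand, 210 mm wide (its y), 130 mm deep, its face sloping 25 degrees down towards its own -x side (the robot's side), with a 14 mm lip along the low edge; the face rises from 32 to 91 mm above the bench. Origin on the bench, 56 mm below the middle of the face. It may be on the robot's left or right, the loaded bin on the other side.
- pot_a (a point): Clear sample pot with a white screw cap, 38 mm across and 48 mm high, standing in the loaded bin; point at its centre, half-way up.
- pot_b (a point): Same kind of pot, beside pot_a.
- pot_c (a point): Same kind of pot, in the other compartment.
- reagent (a point): Bystander: white reagent bottle, 72 mm across, 170 mm high; point half-way up.
- rack (a point): Bystander: white tube rack with grey-capped tubes, 70 x 150 x 84 mm high; point half-way up.
- tipbox (a point): Bystander: pipette tip box, 84 x 124 x 75 mm high; point half-way up.
Mind the look-alikes: they are no part of the job. What is shaped like the part that bears pot_b but orange or red is not meant.

How it is judged:
On the way:
1. the upper empty bin has been lifted clear of the bin it was nested in (distance between empty_bin and spare_bin above 0.08 m), for 0.1 s.
At the end, for the whole second after the job is handed in: The empty bin is at rest on the loaded bin's ledges: its centre 54 to 62 mm above and within 8 mm sideways of the loaded bin's, label end over plain end, both level within 3 degrees, the lower on the bench; pots within 17 degrees of upright in it; the other empty bin within 30 mm of its start (z of empty_bin in the frame of loaded_bin between 0.054 and 0.062 m and horizontal distance between empty_bin and loaded_bin below 0.008 m and y of empty_bin_label in the frame of loaded_bin below -0.08 m and angle between each of empty_bin, loaded_bin's own z axis and vertical below 0.05 rad and height (world z) of loaded_bin below 0.04 m and linear speed of empty_bin_body below 0.02 m/s and angular speed of empty_bin_body below 0.1 rad/s and angle between each of pot_a, pot_b, pot_c's own z axis and vertical below 0.3 rad and horizontal distance between each of pot_a, pot_b, pot_c and loaded_bin below 0.085 m and distance of spare_bin from where it was at the start of the episode below 0.03 m); the robot touches nothing.
It fails at once if the empty bin is dropped or slammed onto the loaded bin (over 0.5 m/s close above it) (horizontal distance between empty_bin and loaded_bin below 0.05 m and z of empty_bin in the frame of loaded_bin below 0.1 m and linear speed of empty_bin_body above 0.5 m/s).
It fails at once if a pot is knocked over (angle between any of pot_a, pot_b, pot_c's own z axis and vertical above 0.6 rad).
It fails at once if the bin left on the stand is shifted by more than 40 mm (distance of spare_bin from where it was at the start of the episode above 0.04 m).
It fails at once if the reagent bottle, tube rack or tip box is shifted by more than 30 mm or tipped (distance of any of reagent, rack, tipbox from where it was at the start of the episode above 0.03 m or angle between any of reagent, rack, tipbox's own z axis and vertical above 0.3 rad).
It also fails if it takes over 50 s, if anything falls off the work surface, if the arm or the gripper's body presses on something with over 40 N, if the wrist force passes 120 N, or if a joint passes its speed limit or range.

## Robot

A 7-joint arm with a two-finger parallel gripper is mounted at the origin on the work surface. World frame = base frame: x ahead of the robot, y to its left, z up, the work surface at z = 0. Lengths are in m, angles in rad, forces in N, time in s.
With the tool pointing down it reaches from about 0.425 to 0.95 m from the base axis. Payload 4.7 kg.
Tool frame: the origin (TCP) lies midway between the tips of the shut fingers; the grasp point (between the pads) lies 19 mm behind it; z points along the fingers, y is the direction in which the jaws open and shut (so a half turn about z gives the same grasp; the last joint's range is limited). The gripper opens to 85 mm and grips with 20 to 120 N. Pads are 22 mm wide; open, the fingers measure 114 mm over their backs; the gripper's body (76 mm by 85 mm) begins 54 mm behind the grasp point. The pads swing forward as they close: fully open they stand 13 mm farther back than shut.
Start: joints at [-1.373, 0.469, -0.049, 1.532, 0.024, 1.141, -0.082], TCP at [0.152, 0.658, 0.231] pointing down, gripper open.
Joint ranges: [-2.59, 2.59], [-0.33, 1.99], [-1.39, 1.29], [0.1, 2.45], [-1.04, 4.18], [0.21, 1.99], [-2.66, 2.66]. Speed limits (rad/s): [2.57, 2.57, 3.14, 3.14, 3.14, 3.14, 3.14].

## Interface

Orientations are given as [roll, pitch, yaw] about the fixed x, y, z axes, in that order (R = Rz(yaw) Ry(pitch) Rx(roll)).
In Python, from bench import manip gives the robot as it stands.
- The arm moves only by the tool send_rows, never from a script. Its argument "deltas" is a list that holds one entry, the list of rows, each a list of 5 numbers: the shift along the tool's x, y, z in mm, then the turn about the tool's z in rad, then the opening, from -1 (shut) to 1 (fully open). In form: [[[x, y, z, spin, gripper], ...]]. A call has 1 to 5 rows; each row shifts and turns the commanded pose from where the row before left it, along the tool's axes as they then stand; what a row does not reach is not made up. A row lasts 1/8 s, in which the tool goes at most 62.5 mm and 10.7 degrees, less where a joint would pass 70% of its speed; a pose out of reach is approached as far as the arm can. A call with a gripper value outside its range is refused whole. The fingers move at their own pace and stop on an object; "force" is the grip in N (left out, the last holds). Time passes only in rows, so rows that do not move let the fingers close. It gives the time, the measured TCP pose, the force and the opening at its end, in the units of the state.
- manip.read_state(): the state, without advancing time (a new reading comes with each control period).
- manip.capture(name): name is "scene" or "top" or "wrist"; returns a dict with "frame" (420x560x3 uint8, red, green, blue), "range_z" (420x560 float32, m along the optical axis (not along the pixel's ray), 0 where there is no reading), "K" (3x3 intrinsics, pixels), "D" ([k1, k2, p1, p2, k3] as OpenCV has them; the pictures are not rectified), "position" and "orientation" of the camera in the world. Camera axes: x right, y up, looking along -z (the intrinsics and any distortion apply to the point x, -y, -z); pixel columns grow to the right and rows downward; lengths in m; the calibration is good to about 2 mm. A picture is of the moment at which its call begins.
- manip.job_done(): hands the job in, once; it reports no verdict.
The state is a dict: "t": time; "joint_pos": joint angles; "dq": joint speeds; "effort": joint torques, N m; "eef_pos": TCP position; "orientation": TCP orientation; "ft_force": force on the tool from outside, world axes, zero at the start; "torque": the same for the moment, N m; "width": finger opening in m.
Only numpy, scipy, OpenCV 4.12 (cv2) and the standard library are available. Lean on these libraries where they do the work, as an engineer would, in place of code of your own. Each camera call takes 0.05 s, during which the arm holds its last target.

## Working session

There is one attempt and no reset: what is moved stays moved. The work goes in short steps, Python scripts to look and compute and a tool call to move; the robot and the scene stay as the last step left them, time stands still between calls to the robot, and variables do not carry over. Pictures are saved under pics/ and viewed, and the job is handed in when it is done.

Besides the shell and the picture viewer there is one more tool, called after "Request:" as name(argument=value, ...), one argument or row to a line, values as JSON. send_rows: Moves the arm, as the interface text tells. Its arguments: {"type":"object","properties":{"deltas":{"type":"array","items":{"type":"array","items":{"type":"array","items":{"type":"number"}}}},"force":{"type":"number"}},"required":["deltas"]}

```bash
ls; mkdir -p pics
cat > h.py <<'E'
import numpy as np, cv2
from bench import manip
from scipy.spatial.transform import Rotation as Ro
def Rm(o): 
    o=np.asarray(o); 
    return o if o.shape==(3,3) else (Ro.from_euler('xyz',o).as_matrix() if o.size==3 else Ro.from_quat(o).as_matrix())
def cloud(c):
    z=c['range_z']; h,w=z.shape; u,v=np.meshgrid(np.arange(w),np.arange(h))
    p=cv2.undistortPoints(np.stack([u,v],-1).reshape(-1,1,2).astype(np.float64),c['K'],np.array(c['D'])).reshape(h,w,2)
    P=np.stack([p[...,0]*z,-p[...,1]*z,-z],-1)
    W=P@Rm(c['orientation']).T+np.array(c['position']); W[z==0]=np.nan
    return W
def save(n,c): cv2.imwrite('pics/%s.png'%n,c['frame'][...,::-1])
E
python3 - <<'E'
from h import *
import pickle
s=manip.read_state(); print(s)
for n in ['scene','top','wrist']:
    c=manip.capture(n); save(n+'0',c); pickle.dump(c,open(n+'0.pkl','wb')); print(n,c['position'],c['orientation'],c['K'].tolist() if hasattr(c['K'],'tolist') else c['K'],c['D'])
E
```

```text
pics
{'t': 0.0, 'joint_pos': array([-1.37288584,  0.4694652 , -0.04865622,  1.53367823,  0.02408744,
        1.1409924 , -0.08229543]), 'dq': array([-0.00136142,  0.00068803, -0.00057116,  0.00053675,  0.00281556,
       -0.00082486,  0.00045973]), 'effort': array([ 6.32722258e-04, -5.10329604e+01, -4.63130116e-02, -2.37701458e+01,
        1.07515475e-02,  7.80284900e-03, -1.48819947e-05]), 'eef_pos': array([0.15160765, 0.65716136, 0.23025223]), 'orientation': array([-3.13963467e+00,  3.20363764e-05,  2.91486748e+00]), 'ft_force': array([-0.96170553, -0.02009013, -0.66594525]), 'torque': array([-0.01862561, -0.01842686,  0.01737824]), 'width': 0.08533427492068327}
scene [1.35746736 0.24026182 1.0193345 ] [0.70199544 0.00431556 1.87149932] [[473.0360657709637, 0.0, 280.6026932893165], [0.0, 473.0360657709637, 208.846901748812], [0.0, 0.0, 1.0]] [-0.02806004  0.          0.          0.          0.        ]
top [ 0.48026668 -0.01689338  1.32693044] [ 0.12579393  0.01056403 -1.58011026] [[466.95398961008476, 0.0, 274.6167512454442], [0.0, 466.95398961008476, 207.2492530150267], [0.0, 0.0, 1.0]] [0.0526275 0.        0.        0.        0.       ]
wrist [0.07484665 0.67499995 0.37329897] [-0.31520124  0.00202037  1.34433721] [[352.5707994315675, 0.0, 281.35651005988706], [0.0, 352.5707994315675, 212.23306112295353], [0.0, 0.0, 1.0]] [-0.02483862  0.          0.          0.          0.        ]
```

View pics/scene0.png

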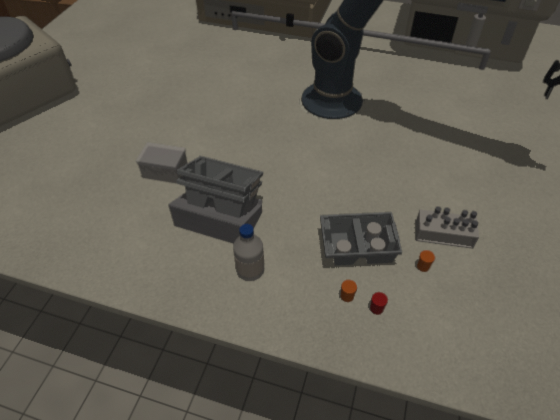

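View pics/top0.png

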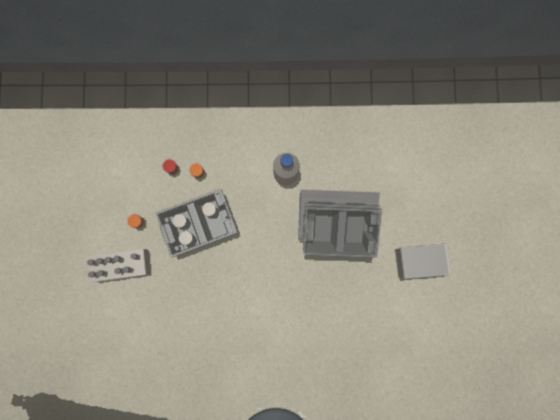

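View pics/wrist0.png

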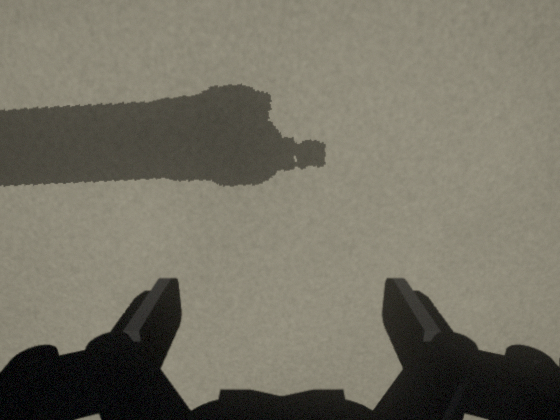

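The scene shows the nested bins on the stand at scene (220,190) and top (340,230), with the loaded bin at scene (360,238) and top (198,222). There are orange and red pots outside the bin at top (135,221), (196,170) and (170,166), which are look-alikes.

Run:
```python
from h import *
import pickle
t=pickle.load(open('top0.pkl','rb')); s=pickle.load(open('scene0.pkl','rb'))
def crop(c,r0,r1,c0,c1): 
    a=c['frame'][r0:r1,c0:c1,::-1]; a=cv2.convertScaleAbs(a,alpha=1.8); return cv2.resize(a,(390,300),interpolation=cv2.INTER_CUBIC)
g=np.vstack([np.hstack([crop(t,180,270,285,402),crop(t,180,270,140,257)]),np.hstack([crop(s,145,245,155,285),crop(s,190,290,300,430)])])
cv2.imwrite('pics/crops.png',g)
W=cloud(t)
for (u,v) in [(340,232),(323,230),(362,230),(340,258),(340,206),(303,230),(380,230),(198,222),(180,221),(186,238),(210,209),(287,160),(118,265),(425,262),(340,195)]: print(u,v,W[v,u].round(3))
S=cloud(s)
cv2.imwrite('pics/h.png',np.hstack([np.clip(np.nan_to_num(cv2.resize(W[170:290,130:410,2],(560,240)))*1500,0,255)]).astype(np.uint8))
print(np.nanmedian(W[300:380,100:200,2]),np.nanmedian(S[250:270,280:320,2]))
```

```text
340 232 [ 0.566 -0.173  0.129]
323 230 [ 0.576 -0.134  0.075]
362 230 [ 0.575 -0.238  0.076]
340 258 [ 0.502 -0.187 -0.001]
340 206 [ 0.631 -0.172  0.144]
303 230 [ 0.571 -0.077  0.139]
380 230 [ 0.58  -0.303 -0.002]
198 222 [0.603 0.205 0.055]
180 221 [0.607 0.256 0.047]
186 238 [0.56  0.238 0.05 ]
210 209 [0.639 0.174 0.046]
287 160 [ 0.747 -0.038  0.168]
118 265 [0.489 0.421 0.049]
425 262 [ 0.489 -0.4    0.077]
340 195 [ 0.669 -0.182  0.08 ]
-0.0011955138356554151 -0.001254008627584735
```

View pics/crops.png

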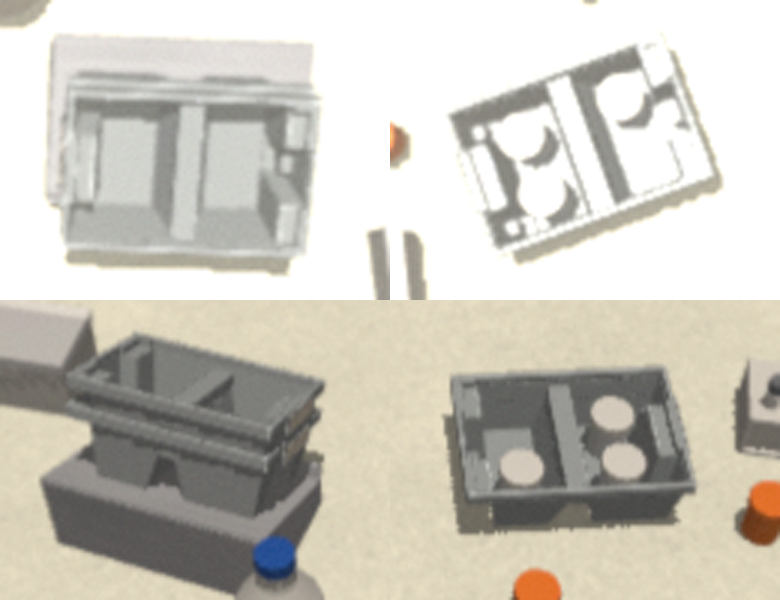

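View pics/h.png

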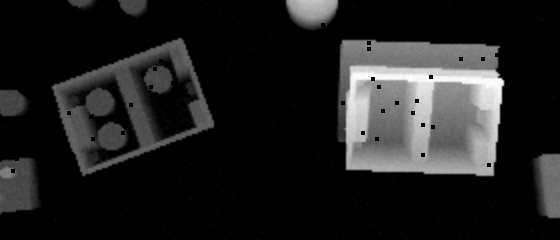

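Label ends: the empty bin's card faces +y at scene (290,210), and its single middle ledge is at the left in the top view (308,230). The loaded bin's two pots and middle ledge are also to the left in the top view (165,232). Both labels therefore point roughly towards world +y, so the bin needs about half a turn. Next I'll measure both bins.

```bash
cat > m.py <<'E'
from h import *
def rect(P):
    (c,wh,a)=cv2.minAreaRect((P[:,:2]*1000).astype(np.float32)); return np.array(c),wh,a
def comps(P,eps=0):
    pass
def loaded(W,box,zlo=.061,zhi=.075):
    x0,x1,y0,y1=box
    m=(W[...,0]>x0)&(W[...,0]<x1)&(W[...,1]>y0)&(W[...,1]<y1)&(W[...,2]>zlo)&(W[...,2]<zhi)
    m=cv2.morphologyEx(m.astype(np.uint8),cv2.MORPH_CLOSE,np.ones((3,3)))>0
    n,l,st,_=cv2.connectedComponentsWithStats(m.astype(np.uint8))
    k=1+np.argmax(st[1:,4]); q=W[(l==k)]; q=q[(q[:,2]>zlo)&(q[:,2]<zhi)]
    return q
def tilted(W,th,yaw,box=(.47,.70,-.32,-.05)):
    x0,x1,y0,y1=box
    m=(W[...,0]>x0)&(W[...,0]<x1)&(W[...,1]>y0)&(W[...,1]<y1)&(W[...,2]>.05)
    R=Ro.from_euler('ZY',[yaw,-th]).as_matrix()  # bin z tilts to -x
    return W[m], W[m]@R, R
E
python3 - <<'E'
from m import *
import pickle
for n in ['top0','scene0']:
    c=pickle.load(open(n+'.pkl','rb')); W=cloud(c)
    q=loaded(W,(.5,.72,.09,.31)); print(n,'loaded',len(q),np.median(q[:,2]),rect(q))
    for yaw in [0]:
        P,B,R=tilted(W,np.radians(25),yaw)
        h,e=np.histogram(B[:,2],bins=np.arange(B[:,2].max()-.06,B[:,2].max()+.003,.003)); print(np.c_[e[:-1].round(3),h].tolist())
E
```

```text
top0 loaded 291 0.0645311408072109 (array([602.74389648, 203.86633301]), (129.651123046875, 178.44825744628906), 20.308561325073242)
[[-0.164, 59.0], [-0.161, 65.0], [-0.158, 72.0], [-0.155, 75.0], [-0.152, 97.0], [-0.149, 115.0], [-0.146, 110.0], [-0.143, 150.0], [-0.14, 136.0], [-0.137, 93.0], [-0.134, 49.0], [-0.131, 73.0], [-0.128, 149.0], [-0.125, 270.0], [-0.122, 261.0], [-0.119, 192.0], [-0.116, 265.0], [-0.113, 264.0], [-0.11, 147.0], [-0.107, 17.0], [-0.104, 0.0]]
scene0 loaded 594 0.06425898868588914 (array([603.42944336, 212.934021  ]), (134.4622039794922, 193.11610412597656), 19.807586669921875)
[[-0.169, 65.0], [-0.166, 71.0], [-0.163, 84.0], [-0.16, 90.0], [-0.157, 67.0], [-0.154, 95.0], [-0.151, 136.0], [-0.148, 148.0], [-0.145, 223.0], [-0.142, 181.0], [-0.139, 141.0], [-0.136, 125.0], [-0.133, 137.0], [-0.13, 144.0], [-0.127, 212.0], [-0.124, 202.0], [-0.121, 220.0], [-0.118, 201.0], [-0.115, 209.0], [-0.112, 71.0], [-0.109, 0.0]]
```

```bash
cat >> m.py <<'E'
def go(target,yaw=None):
    """tool-frame shift (mm) and spin to target"""
    s=manip.read_state(); R=Rm(s['orientation']); d=R.T@(np.array(target)-s['eef_pos'])*1000
    y=s['orientation'][2]
    print('shift',d.round(1),'spin',None if yaw is None else round(-((yaw-y+np.pi)%(2*np.pi)-np.pi),4),'eef',s['eef_pos'].round(4),s['orientation'].round(4),'t',s['t'])
E
python3 - <<'E'
from m import *
import pickle
c=pickle.load(open('wrist0.pkl','rb')); s=manip.read_state()
R=Rm(c['orientation']); f=-R[:,2]; p=np.array(c['position'])
hit=p+f*(p[2]-.05)/-f[2]; print(f,hit,hit-s['eef_pos'])
go([.60,.21,.30],np.pi)
E
```

```text
[ 0.30166126 -0.07147736 -0.95073207] [0.17742737 0.65069388 0.05      ] [ 0.02575019 -0.00661084 -0.18053019]
shift [-537.4 -335.1  -69. ] spin -0.2268 eef [0.1517 0.6573 0.2305] [-3.1401  0.      2.9148] t 0.15
```

Request:
send_rows(
  deltas=[
    [[-46,-35,-14,0,1],[-46,-35,-14,0,1],[-46,-35,-14,0,1],[-46,-35,-14,0,1],[-46,-35,-14,0,1]],
  ],
)

```text
t: 0.78
eef_pos: [0.3375, 0.4337, 0.3016]
orientation: [-3.142, -0.0, 2.915]
ft_force: [0.7, 0.9, 0.1]
width: 0.0856
```

Request:
send_rows(
  deltas=[
    [[-46,-35,0,-0.1,1],[-46,-35,0,-0.1,1],[-46,-35,0,-0.03,1],[-46,-35,0,0,1],[0,0,0,0,1]],
  ],
)

```text
t: 1.4
eef_pos: [0.5095, 0.2744, 0.3009]
orientation: [-3.139, 0.001, 3.135]
ft_force: [-0.7, 1.4, 0.4]
width: 0.0851
```

Run:
```python
from m import *
import pickle
c=manip.capture('wrist'); save('w1',c); pickle.dump(c,open('w1.pkl','wb'))
go([.60,.21,.30],np.pi)
W=cloud(c)
q=loaded(W,(.5,.72,.09,.32)); print('loaded',len(q),np.median(q[:,2]),rect(q))
```

```text
shift [-93.  -67.2   0.8] spin -0.0017 eef [0.5071 0.2773 0.3008] [-3.1408e+00 -6.0000e-04  3.1398e+00] t 1.45
loaded 2989 0.06603003860432294 (array([603.73321533, 210.89805603]), (130.78790283203125, 193.27964782714844), 20.207881927490234)
```

View pics/w1.png

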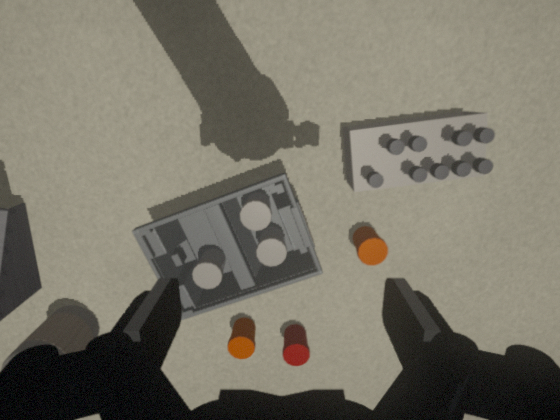

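Request:
send_rows(
  deltas=[
    [[-19,-57,-6,0,1],[-19,-57,-6,0,1],[-19,-57,-6,0,1],[-19,-57,-6,0,1],[-19,-57,-6,0,1]],
  ],
)

```text
t: 2.08
eef_pos: [0.6017, -0.0047, 0.3314]
orientation: [3.14, -0.0, -3.135]
ft_force: [1.4, 0.5, 0.8]
width: 0.0857
```

Request:
send_rows(
  deltas=[
    [[-19,-57,0,0,1],[-19,-57,0,0,1],[-19,-57,0,0,1],[0,0,0,0,1],[0,0,0,0,1]],
  ],
)

```text
t: 2.7
eef_pos: [0.6594, -0.1737, 0.3306]
orientation: [3.14, -0.001, -3.136]
ft_force: [-0.8, 0.8, 0.8]
width: 0.0852
```

Run:
```python
from m import *
import pickle
c=manip.capture('wrist'); save('w2',c); pickle.dump(c,open('w2.pkl','wb'))
go([.56,-.18,.30],np.pi)
W=cloud(c)
P,B,R=tilted(W,np.radians(25),0)
h,e=np.histogram(B[:,2],bins=np.arange(-.2,-.09,.003)+0)
print(B[:,2].min(),B[:,2].max()); 
z=B[:,2]; h,e=np.histogram(z,bins=np.arange(z.max()-.06,z.max()+.002,.002)); print(np.c_[e[:-1].round(3),h].tolist())
```

```text
shift [99.6 -6.4 30.9] spin 0.0069 eef [ 0.6596 -0.173   0.3309] [ 3.1395e+00 -4.0000e-04 -3.1347e+00] t 2.75
-0.2107622898749551 0.10978998685000285
[[0.05, 421.0], [0.052, 427.0], [0.054, 480.0], [0.056, 464.0], [0.058, 437.0], [0.06, 445.0], [0.062, 453.0], [0.064, 436.0], [0.066, 391.0], [0.068, 486.0], [0.07, 535.0], [0.072, 134.0], [0.074, 319.0], [0.076, 845.0], [0.078, 1641.0], [0.08, 2501.0], [0.082, 2972.0], [0.084, 2322.0], [0.086, 1546.0], [0.088, 1130.0], [0.09, 1149.0], [0.092, 1598.0], [0.094, 1725.0], [0.096, 2476.0], [0.098, 2952.0], [0.1, 1902.0], [0.102, 1215.0], [0.104, 1307.0], [0.106, 1206.0], [0.108, 155.0]]
```

View pics/w2.png

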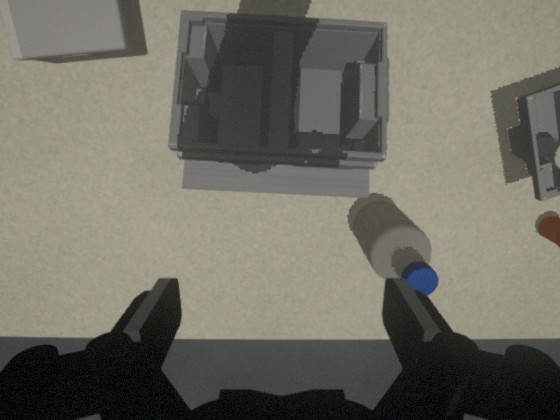

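```bash
sed -i "s/(W\[...,2\]>.05)$/(W[...,2]>.05)\&(W[...,2]<.2)/" m.py
python3 - <<'E'
from m import *
import pickle
from scipy.optimize import least_squares
c=pickle.load(open('w2.pkl','rb')); W=cloud(c)
P,B,R=tilted(W,np.radians(25),0)
z=B[:,2]; zm=np.percentile(z,99.9); h,e=np.histogram(z,bins=np.arange(zm-.06,zm+.006,.002)); print(np.c_[e[:-1].round(3),h].tolist())
# rib top patch
q=W[40:140,276:294].reshape(-1,3); q=q[~np.isnan(q[:,0])]
for it in range(5):
    A=np.c_[q[:,:2],np.ones(len(q))]; co,*_=np.linalg.lstsq(A,q[:,2],rcond=None); r=q[:,2]-A@co; q=q[abs(r)<max(.003,2*r.std())] if it<4 else q
n=np.array([-co[0],-co[1],1]); n/=np.linalg.norm(n); print('rib plane',n,np.degrees(np.arcsin(-n[0])),np.degrees(np.arcsin(n[1])),len(q),r.std(), q.mean(0))
E
```

```text
[[-0.168, 315.0], [-0.166, 299.0], [-0.164, 310.0], [-0.162, 347.0], [-0.16, 340.0], [-0.158, 385.0], [-0.156, 370.0], [-0.154, 432.0], [-0.152, 535.0], [-0.15, 551.0], [-0.148, 661.0], [-0.146, 586.0], [-0.144, 609.0], [-0.142, 826.0], [-0.14, 971.0], [-0.138, 623.0], [-0.136, 411.0], [-0.134, 427.0], [-0.132, 422.0], [-0.13, 452.0], [-0.128, 448.0], [-0.126, 846.0], [-0.124, 2549.0], [-0.122, 1483.0], [-0.12, 1117.0], [-0.118, 1363.0], [-0.116, 830.0], [-0.114, 1950.0], [-0.112, 1805.0], [-0.11, 1352.0], [-0.108, 37.0], [-0.106, 0.0]]
rib plane [-0.42048724  0.05253964  0.90577595] 24.865352710930363 3.0116863661334947 1593 0.000797263592529726 [ 0.57071836 -0.17218975  0.12996555]
```

Run:
```python
from m import *
import pickle
for nm in ['w2','top0','scene0']:
    c=pickle.load(open(nm+'.pkl','rb')); W=cloud(c)
    yaw=0;th=np.radians(25)
    for it in range(8):
        P,B,R=tilted(W,th,yaw)
        z=B[:,2]
        if it==0: zt=np.percentile(z,99)-.004
        m=abs(z-zt)<(.008 if it==0 else .004)
        Q=P[m]; 
        q=Q
        A=np.c_[q[:,:2],np.ones(len(q))]; co,*_=np.linalg.lstsq(A,q[:,2],rcond=None)
        n=np.array([-co[0],-co[1],1]); n/=np.linalg.norm(n)
        # rect in plane for yaw
        b=Q@R; ct,wh,a=rect(b)
        zt=np.median(b[:,2])
        a=(a+45)%90-45
        if it<7: yaw+=np.radians(a)*.8; 
    cen=R@np.array([ct[0]/1000,ct[1]/1000,zt])
    print(nm,'n',n.round(3),'yaw',np.degrees(yaw).round(2),'rect',ct,wh,a,'rim centre',cen.round(4),'bin centre',(cen-R[:,2]*.033).round(4),len(Q))
    if nm=='w2':
        q=W[40:140,276:294].reshape(-1,3); b=q[~np.isnan(q[:,0])]@R; print('rib z below rim', zt-np.median(b[:,2]))
        # rib points within band
        P,B,R=tilted(W,th,yaw); d=B-np.array([ct[0]/1000,ct[1]/1000,zt]); mm=(abs(d[:,2]+.012)<.004)&(abs(d[:,0])<.04)&(abs(d[:,1])<.03); print('rib y range mm',np.percentile(d[mm,1],[2,50,98])*1000, np.median(d[mm,2]))
```

```text
w2 n [-0.423  0.021  0.906] yaw -2.63 rect [ 580.24035645 -147.97816467] (192.16163635253906, 131.3041534423828) -0.0002593994140625 rim centre [ 0.567  -0.1741  0.1412] bin centre [ 0.5809 -0.1748  0.1113] 5756
rib z below rim 0.011870468224630809
rib y range mm [-10.0008032   -0.44208188   9.25136811] -0.011754679505323398
top0 n [-0.422  0.021  0.907] yaw -3.11 rect [ 578.45037842 -142.39599609] (192.3133087158203, 132.02745056152344) -0.00038909912109375 rim centre [ 0.5646 -0.1733  0.1396] bin centre [ 0.5785 -0.1741  0.1097] 677
scene0 n [-0.421  0.022  0.907] yaw -2.95 rect [ 580.70465088 -142.20787048] (194.958984375, 135.0777587890625) -0.0002899169921875 rim centre [ 0.5678 -0.1716  0.139 ] bin centre [ 0.5818 -0.1724  0.1091] 506
```

Request:
send_rows(
  deltas=[
    [[28,0,20,0.058,0.2],[28,0,30,0,0.2],[28,0,30,0,0.2],[0,0,30,0,0.2],[0,0,0,0,0.2]],
  ],
)

```text
t: 3.38
eef_pos: [0.5741, -0.1698, 0.2197]
orientation: [3.139, -0.004, 3.091]
ft_force: [0.7, 0.0, -0.0]
width: 0.0512
```

Run:
```python
from m import *
print(manip.read_state()['width'])
go([.5755,-.174,.103],3.091)
```

```text
0.05121558157954747
shift [ -2.1  -4.3 116.7] spin -0.0004 eef [ 0.5741 -0.1698  0.2197] [ 3.1395 -0.0041  3.0906] t 3.375
```

Request:
send_rows(
  deltas=[
    [[-2,-4,25,0,0.2],[0,0,25,0,0.2],[0,0,25,0,0.2],[0,0,22,0,0.2],[0,0,0,0,0.2]],
  ],
)

```text
t: 4.0
eef_pos: [0.5775, -0.1756, 0.1241]
orientation: [3.141, -0.001, 3.089]
ft_force: [0.1, -0.1, 0.2]
width: 0.0513
```

Run:
```python
from m import *
go([.5755,-.174,.103],3.091)
c=manip.capture('wrist'); save('w3',c);
```

```text
shift [ 2.   1.5 21.1] spin -0.0019 eef [ 0.5775 -0.1756  0.1241] [ 3.1407e+00 -1.2000e-03  3.0891e+00] t 4.0
```

View pics/w3.png

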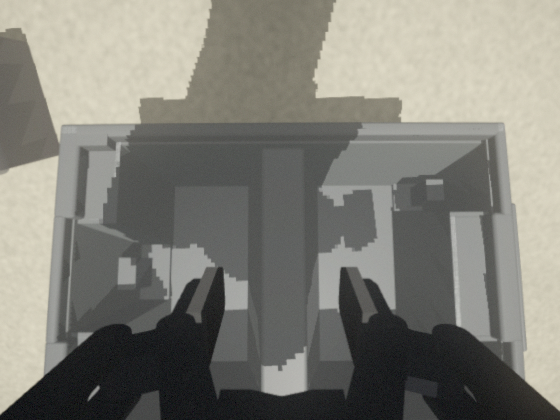

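The fingers straddle the rib, which spans columns 262–305 at row 290. The left finger is at x≈222 and the right at x≈340, so they are centred. Next I descend and close.

Request:
send_rows(
  deltas=[
    [[2,1.5,11,0,0.2],[0,0,10.5,0,0.2],[0,0,0,0,-0.2],[0,0,0,0,-1],[0,0,0,0,-1]],
  ],
  force=50,
)

```text
t: 4.68
eef_pos: [0.5751, -0.1756, 0.1027]
orientation: [3.141, -0.0, 3.087]
ft_force: [-0.6, -0.6, -0.2]
width: 0.0239
```

Request:
send_rows(
  deltas=[
    [[0,0,0,0,-1],[0,0,0,0,-1],[0,0,0,0,-1]],
  ],
)

```text
t: 5.05
eef_pos: [0.575, -0.1756, 0.1027]
orientation: [3.141, -0.0, 3.087]
ft_force: [0.3, -0.3, -1.1]
width: 0.0236
```

Request:
send_rows(
  deltas=[
    [[2.1,0,-4.5,0,-1],[4.2,0,-9.1,0,-1],[4.2,0,-9.1,0,-1],[5.1,0,-10.9,0,-1],[5.1,0,-10.9,0,-1]],
  ],
  force=60,
)

```text
t: 5.68
eef_pos: [0.5542, -0.1745, 0.1483]
orientation: [3.142, 0.001, 3.087]
ft_force: [1.0, -0.0, -2.5]
width: 0.0231
```

Request:
send_rows(
  deltas=[
    [[8,0,-18,0,-1],[8,0,-18,0,-1],[0,0,-20,0,-1],[0,0,-20,0,-1],[0,0,0,0,-1]],
  ],
)

```text
t: 6.3
eef_pos: [0.5394, -0.1741, 0.2256]
orientation: [-3.141, 0.004, 3.087]
ft_force: [-0.4, 0.2, -2.3]
width: 0.023
```

Run:
```python
from m import *
import pickle
c=manip.capture('wrist'); save('w4',c); c=manip.capture('scene'); save('s4',c); pickle.dump(c,open('s4.pkl','wb'))
a=cv2.imread('pics/w4.png'); b=cv2.imread('pics/s4.png')[60:270,120:400]; cv2.imwrite('pics/c4.png',np.hstack([cv2.resize(a,(400,300)),cv2.resize(cv2.convertScaleAbs(b,alpha=1.7),(400,300))]))
s=manip.read_state(); print(s['ft_force'],s['width'],s['eef_pos'])
```

```text
[-0.68506706  0.01391496 -2.61385623] 0.02280509027002511 [ 0.53813138 -0.17341976  0.22326948]
```

View pics/c4.png

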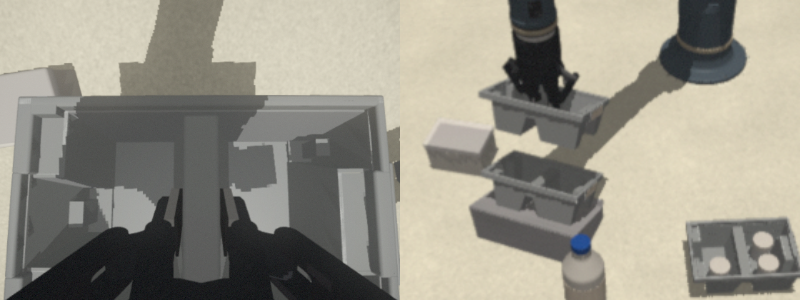

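Request:
send_rows(
  deltas=[
    [[14,45,0,-0.05,-1],[14,47,0,0,-1],[14,47,0,0,-1],[14,47,0,0,-1],[14,47,0,0,-1]],
  ],
)

```text
t: 7.02
eef_pos: [0.4706, 0.0617, 0.2224]
orientation: [-3.141, -0.002, 3.137]
ft_force: [-0.0, 0.5, -1.6]
width: 0.0232
```

Request:
send_rows(
  deltas=[
    [[0,0,30,0,-1],[0,0,35,0,-1],[0,0,35,0,-1],[0,0,25,0,-1],[0,0,0,0,-1]],
  ],
)

```text
t: 7.65
eef_pos: [0.4697, 0.0599, 0.0961]
orientation: [-3.14, -0.006, 3.137]
ft_force: [-0.3, 1.2, -1.7]
width: 0.0233
```

Run:
```python
from m import *
import pickle
c=manip.capture('scene'); save('s5',c); W=cloud(c)
b=cv2.imread('pics/s5.png')[60:270,120:400]; cv2.imwrite('pics/c5.png',cv2.resize(cv2.convertScaleAbs(b,alpha=1.7),(560,420)))
s=manip.read_state(); print(s['ft_force'],s['width'],s['eef_pos'],s['orientation'])
```

```text
[ 0.40193693 -0.41649938 -1.32519156] 0.023533398724347482 [0.47112435 0.06013737 0.09750547] [-3.14077519e+00 -2.65728203e-03  3.13668567e+00]
```

View pics/c5.png

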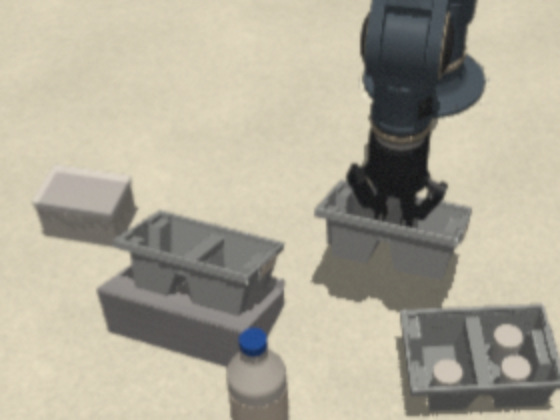

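Request:
send_rows(
  deltas=[
    [[0,0,20,0,-1],[0,0,16,0,-1],[0,0,8,0,-1],[0,0,4,0,-1],[0,0,3,0,-1]],
  ],
  force=20,
)

```text
t: 8.32
eef_pos: [0.4725, 0.0605, 0.0477]
orientation: [3.141, 0.001, 3.137]
ft_force: [0.1, -0.1, -3.4]
width: 0.0234
```

Request:
send_rows(
  deltas=[
    [[0,0,3,0,-1],[0,0,3,0,-1],[0,0,0,0,-1]],
  ],
)

```text
t: 8.7
eef_pos: [0.4734, 0.0604, 0.0419]
orientation: [3.141, 0.003, 3.137]
ft_force: [1.3, 0.5, 3.3]
width: 0.023
```

Request:
send_rows(
  deltas=[
    [[0,0,3,0,-1],[0,0,3,0,-1],[0,0,3,0,-1],[0,0,2.5,0,-1],[0,0,0,0,-1]],
  ],
)

```text
t: 9.32
eef_pos: [0.4752, 0.0608, 0.0311]
orientation: [3.14, 0.006, 3.136]
ft_force: [4.2, -0.6, 4.3]
width: 0.0232
```

Run:
```python
from m import *
c=manip.capture('scene'); save('s6',c); W=cloud(c)
w=manip.capture('wrist'); save('w6',w)
b=cv2.imread('pics/s6.png')[60:270,120:400]; cv2.imwrite('pics/c6.png',np.hstack([cv2.resize(cv2.convertScaleAbs(b,alpha=1.7),(400,300)),cv2.resize(cv2.imread('pics/w6.png'),(400,300))]))
s=manip.read_state(); print(s['ft_force'],s['width'],s['eef_pos'])
```

```text
[4.99784221 0.45959684 4.79639116] 0.022821142438840692 [0.4739403  0.06071372 0.03064997]
```

View pics/c6.png

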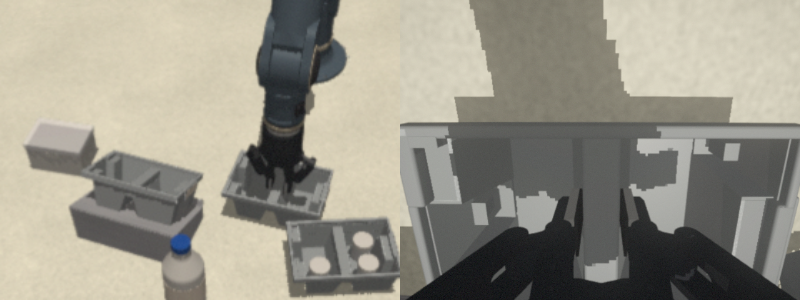

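Request:
send_rows(
  deltas=[
    [[0,0,0,0,0.0],[0,0,0,0,0.2],[0,0,0,0,0.2],[0,0,-10,0,0.2],[0,0,-40,0,0.2]],
  ],
)

```text
t: 10.05
eef_pos: [0.4702, 0.0601, 0.0791]
orientation: [-3.14, -0.005, 3.137]
ft_force: [0.8, 0.4, 1.4]
width: 0.051
```

Request:
send_rows(
  deltas=[
    [[-15,0,-50,0,0.2],[-30,0,-50,0,0.2],[-35,0,-50,0,0.2],[0,0,0,0,0.2],[0,0,0,0,0.2]],
  ],
)

```text
t: 10.68
eef_pos: [0.5508, 0.0599, 0.2294]
orientation: [-3.142, -0.002, 3.137]
ft_force: [-0.7, -0.6, -1.3]
width: 0.051
```

Run:
```python
from m import *
import pickle
w=manip.capture('wrist'); save('w7',w)
pickle.dump(w,open('w7.pkl','wb'))
W=cloud(w)
q=loaded(W,(.36,.565,-.06,.18)); print('empty',len(q),np.median(q[:,2]),rect(q))
A=np.c_[q[:,:2],np.ones(len(q))]; print(np.linalg.lstsq(A,q[:,2],rcond=None)[0])
q=loaded(W,(.48,.72,.09,.32)); print('loaded',len(q),rect(q))
go([.473,.06,.028])
```

```text
empty 6812 0.06607238360939138 (array([485.11077881,  61.11977005]), (192.53952026367188, 130.1267852783203), 89.73480987548828)
[-0.0007917  -0.0014178   0.06628729]
loaded 4652 (array([603.34277344, 210.9989624 ]), (131.44451904296875, 191.87245178222656), 20.404863357543945)
shift [ 7.660e+01 -2.000e-01  2.009e+02] spin None eef [0.5503 0.0599 0.2286] [-3.1413e+00 -3.1000e-03  3.1369e+00] t 10.725
```

View pics/w7.png

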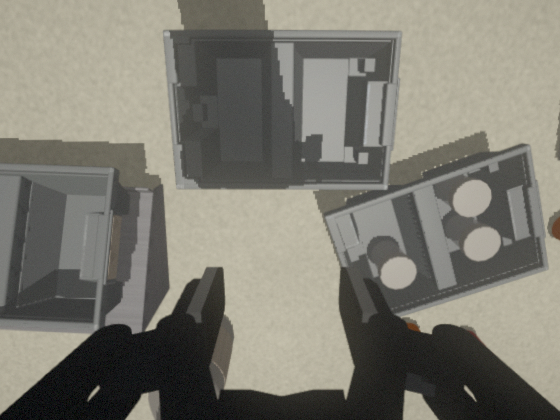

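Request:
send_rows(
  deltas=[
    [[33,0.5,20,0,0.2],[32,0.5,30,0,0.2],[0,0,50,0,0.2],[0,0,50,0,0.2],[0,0,0,0,0.2]],
  ],
)

```text
t: 11.35
eef_pos: [0.4822, 0.0606, 0.0761]
orientation: [-3.139, -0.011, 3.137]
ft_force: [0.4, -0.5, -0.1]
width: 0.0512
```

Run:
```python
from m import *
go([.485,.061,.028],3.1366)
```

```text
shift [-3.4  0.6 48.1] spin 0.0003 eef [0.4822 0.0606 0.0761] [-3.1389 -0.0111  3.1369] t 11.35
```

Request:
send_rows(
  deltas=[
    [[0,0,20,0,0.2],[0,0,18,0,0.2],[0,0,5,0,0.2],[0,0,0,0,0.2],[0,0,0,0,0.2]],
  ],
)

```text
t: 11.98
eef_pos: [0.4877, 0.0614, 0.0378]
orientation: [3.141, 0.002, 3.137]
ft_force: [0.2, -0.2, -0.6]
width: 0.0512
```

Run:
```python
from m import *
go([.485,.061,.028],3.1366)
```

```text
shift [ 2.7 -0.5  9.8] spin 0.0002 eef [0.4877 0.0614 0.0378] [3.1411e+00 1.7000e-03 3.1368e+00] t 11.975
```

Request:
send_rows(
  deltas=[
    [[1.5,0,5,0,0.2],[0,0,4,0,0.0],[0,0,0,0,-0.5],[0,0,0,0,-1],[0,0,0,0,-1]],
  ],
  force=60,
)

```text
t: 12.6
eef_pos: [0.4852, 0.0613, 0.0278]
orientation: [-3.142, -0.001, 3.137]
ft_force: [-1.1, -0.2, 0.5]
width: 0.0224
```

Request:
send_rows(
  deltas=[
    [[0,0,0,0,-1],[0,0,0,0,-1],[0,0,-20,0,-1],[0,0,-40,0,-1],[0,0,-50,0,-1]],
  ],
)

```text
t: 13.22
eef_pos: [0.4847, 0.0613, 0.1379]
orientation: [-3.141, -0.002, 3.137]
ft_force: [1.3, 0.4, -2.1]
width: 0.0221
```

Request:
send_rows(
  deltas=[
    [[0,0,-45,0,-1],[0,0,-25,0,-1],[0,0,0,0,-1],[0,0,0,0,-1]],
  ],
)

```text
t: 13.72
eef_pos: [0.4845, 0.0612, 0.2063]
orientation: [-3.141, -0.002, 3.137]
ft_force: [-1.1, 0.2, -2.4]
width: 0.0221
```

Run:
```python
from m import *
import pickle
s=manip.read_state()
for n in ['scene','wrist','top']:
    w=manip.capture(n); save('8'+n,w); pickle.dump(w,open('8%s.pkl'%n,'wb'))
    W=cloud(w); e=s['eef_pos']; zr=e[2]+.039
    q=loaded(W,(e[0]-.1,e[0]+.1,e[1]-.115,e[1]+.115),zr-.006,zr+.007); 
    A=np.c_[q[:,:2],np.ones(len(q))]
    print(n,len(q),rect(q),np.median(q[:,2]),'exp',zr,np.linalg.lstsq(A,q[:,2],rcond=None)[0])
print(s['eef_pos'],s['orientation'],s['ft_force'],s['width'])
a=[cv2.resize(cv2.imread('pics/8%s.png'%n),(400,300)) for n in ['scene','wrist']]; cv2.imwrite('pics/c8.png',np.hstack(a))
go([.6033,.2110,.2],.356)
```

```text
scene 469 (array([485.44711304,  63.57258987]), (192.23532104492188, 133.0689239501953), 89.61990356445312) 0.24269924896474582 exp 0.24532681674038184 [-0.0025291   0.00305206  0.24381341]
wrist 17722 (array([432.35760498,  39.48142242]), (82.42048645019531, 203.37030029296875), 26.419296264648438) 0.24435208186354465 exp 0.24532681674038184 [-0.0125268   0.00360341  0.24933576]
top 352 (array([481.81573486,   2.92449951]), (74.34716033935547, 127.99763488769531), 89.52906799316406) 0.2425667771190273 exp 0.24532681674038184 [-0.00628608  0.00931984  0.24589268]
[0.48448452 0.06122558 0.20632682] [-3.14106304e+00 -2.38688936e-03  3.13695897e+00] [-1.06290934  0.16832371 -2.40031009] 0.022098952779962846
shift [-118.   150.4    5.7] spin 2.7808 eef [0.4846 0.0612 0.2062] [-3.1407e+00 -3.0000e-03  3.1368e+00] t 13.875
```

View pics/c8.png

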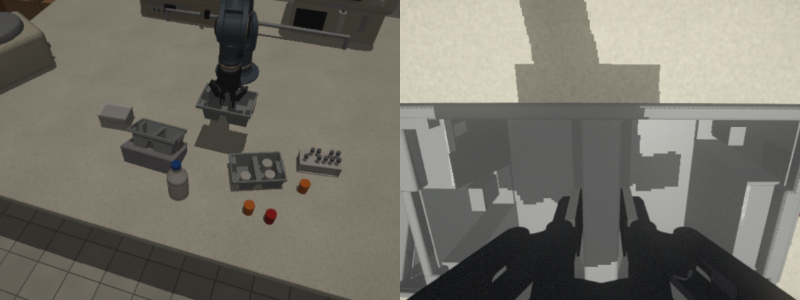

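Request:
send_rows(
  deltas=[
    [[0,0,-6,0.1,-1],[0,0,-6,0.174,-1],[0,0,-6,0.174,-1],[0,0,-6,0.174,-1],[0,0,0,0.174,-1]],
  ],
)

```text
t: 14.5
eef_pos: [0.4854, 0.0613, 0.2312]
orientation: [-3.141, -0.0, 2.335]
ft_force: [0.0, -0.2, -2.3]
width: 0.0226
```

Request:
send_rows(
  deltas=[
    [[0,0,0,0.174,-1],[0,0,0,0.174,-1],[0,0,0,0.174,-1],[0,0,0,0.174,-1],[0,0,0,0.174,-1]],
  ],
)

```text
t: 15.12
eef_pos: [0.485, 0.0613, 0.2307]
orientation: [-3.14, 0.001, 1.465]
ft_force: [-0.4, -0.4, -1.4]
width: 0.022
```

Request:
send_rows(
  deltas=[
    [[0,0,0,0.174,-1],[0,0,0,0.174,-1],[0,0,0,0.174,-1],[0,0,0,0.174,-1],[0,0,0,0.174,-1]],
  ],
)

```text
t: 15.75
eef_pos: [0.485, 0.0612, 0.2308]
orientation: [-3.141, 0.002, 0.595]
ft_force: [0.8, -1.0, -1.6]
width: 0.0224
```

Run:
```python
from m import *
go([.6033,.2110,.23],.356)
```

```text
shift [181.9 -57.7   0.4] spin 0.239 eef [0.485  0.0612 0.2308] [-3.1414e+00  1.9000e-03  5.9500e-01] t 15.75
```

Request:
send_rows(
  deltas=[
    [[0,0,0,0.12,-1],[0,0,0,0.119,-1],[0,0,0,0,-1]],
  ],
)

```text
t: 16.12
eef_pos: [0.485, 0.0613, 0.2309]
orientation: [3.141, 0.002, 0.363]
ft_force: [0.2, -0.1, -2.4]
width: 0.0222
```

Run:
```python
from m import *
go([.6033,.2110,.2],.356)
```

```text
shift [163.8 -97.9  30.6] spin 0.0073 eef [0.485  0.0613 0.2309] [3.1413e+00 1.8000e-03 3.6330e-01] t 16.125
```

Request:
send_rows(
  deltas=[
    [[41,-24.5,0,0,-1],[41,-24.5,0,0,-1],[41,-24.5,0,0,-1],[40.8,-24.5,0,0,-1],[0,0,0,0,-1]],
  ],
)

```text
t: 16.75
eef_pos: [0.6047, 0.2156, 0.2298]
orientation: [-3.141, 0.001, 0.37]
ft_force: [-0.4, 0.4, -2.1]
width: 0.0224
```

Request:
send_rows(
  deltas=[
    [[0,0,20,0,-1],[0,0,25,0,-1],[0,0,20,0,-1],[0,0,0,0,-1],[0,0,0,0,-1]],
  ],
)

```text
t: 17.38
eef_pos: [0.6046, 0.2108, 0.1675]
orientation: [3.142, -0.001, 0.362]
ft_force: [0.4, -0.3, -1.9]
width: 0.0222
```

```bash
cat > chk.py <<'E'
from m import *
import sys,pickle
tag=sys.argv[1]
s=manip.read_state(); e=s['eef_pos']
for n in ['scene','wrist']:
    w=manip.capture(n); save(tag+n,w); pickle.dump(w,open(tag+n+'.pkl','wb'))
    W=cloud(w); zr=float(sys.argv[2]) if len(sys.argv)>2 else e[2]+.037
    q=loaded(W,(e[0]-.13,e[0]+.13,e[1]-.13,e[1]+.13),zr-.007,zr+.007)
    print(n,len(q),rect(q),np.median(q[:,2]),'exp',zr,np.linalg.lstsq(np.c_[q[:,:2],np.ones(len(q))],q[:,2],rcond=None)[0])
    q=loaded(W,(e[0]-.13,e[0]+.13,e[1]-.13,e[1]+.13)); print(' lower',len(q),rect(q) if len(q) else '')
go([.6033,.2110,.2],.356); print(s['ft_force'],s['width'])
a=[cv2.resize(cv2.imread('pics/%sscene.png'%tag)[100:310,220:500],(400,300)),cv2.resize(cv2.imread('pics/%swrist.png'%tag),(400,300))]; cv2.imwrite('pics/c%s.png'%tag,np.hstack(a))
E
python3 chk.py 9
```

```text
scene 756 (array([606.50714111, 211.8056488 ]), (134.30886840820312, 193.60751342773438), 20.014429092407227) 0.20353510733196145 exp 0.20450292397432557 [-0.00456861  0.00040563  0.20571336]
 lower 407 (array([604.33184814, 212.94561768]), (132.3243408203125, 192.86659240722656), 19.824722290039062)
wrist 35090 (array([622.44873047, 216.11203003]), (96.04142761230469, 193.09918212890625), 20.857397079467773) 0.2051440851384153 exp 0.20450292397432557 [0.03648095 0.01079014 0.17766328]
 lower 2981 (array([658.50030518, 229.8913269 ]), (14.56679630279541, 189.2362823486328), 20.556079864501953)
shift [ -1.3  -0.5 -32. ] spin 0.0059 eef [0.6048 0.211  0.168 ] [-3.1414e+00 -2.2000e-03  3.6190e-01] t 17.475
[ 0.40738739 -0.28432483 -1.93725563] 0.022185406460106572
```

View pics/c9.png

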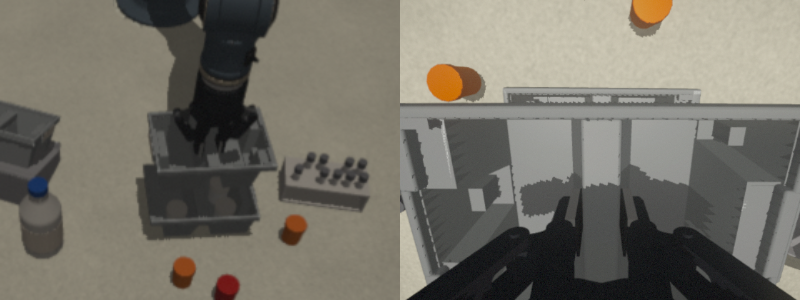

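Request:
send_rows(
  deltas=[
    [[-2,-0.8,16,0.005,-1],[0,0,18,0,-1],[0,0,16,0,-1],[0,0,12,0,-1],[0,0,0,0,-1]],
  ],
)

```text
t: 18.1
eef_pos: [0.6011, 0.2107, 0.1033]
orientation: [3.141, 0.003, 0.357]
ft_force: [0.2, -0.6, -2.4]
width: 0.0223
```

```bash
python3 chk.py 10
```

```text
scene 682 (array([604.02935791, 212.15365601]), (133.5380859375, 193.180908203125), 19.415103912353516) 0.13920172111756973 exp 0.14030876725893204 [-0.00476277 -0.00248872  0.1422612 ]
 lower 354 (array([606.07281494, 214.02630615]), (128.47866821289062, 194.2377166748047), 19.46263313293457)
wrist 36141 (array([619.4822998 , 215.77819824]), (95.83519744873047, 192.9520721435547), 20.319076538085938) 0.14123264197451718 exp 0.14030876725893204 [0.03459719 0.00892191 0.11549403]
 lower 5090 (array([660.39990234, 231.07421875]), (9.5721435546875, 190.63523864746094), 20.26351547241211)
shift [  1.1   0.3 -95.1] spin 0.0006 eef [0.6022 0.2109 0.1049] [ 3.1415e+00 -4.0000e-04  3.5660e-01] t 18.2
[ 0.23535146 -0.58297295 -2.38693653] 0.022293312103430437
```

View pics/c10.png

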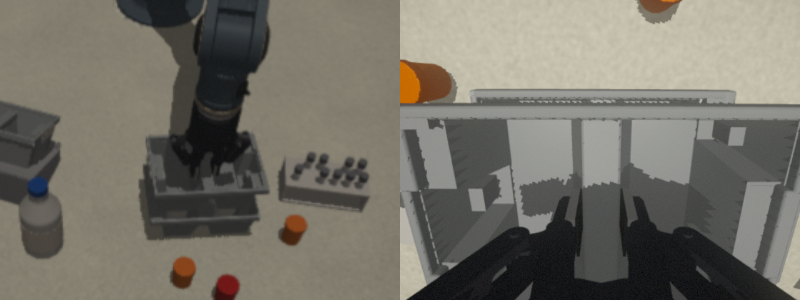

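Request:
send_rows(
  deltas=[
    [[0,0,5,0,-1],[0,0,5,0,-1],[0,0,3,0,-1],[0,0,2,0,-1],[0,0,0,0,-1]],
  ],
  force=30,
)

```text
t: 18.82
eef_pos: [0.6017, 0.211, 0.0896]
orientation: [-3.142, 0.0, 0.357]
ft_force: [-0.1, -0.5, -2.3]
width: 0.0222
```

Request:
send_rows(
  deltas=[
    [[0,0,1.5,0,-1],[0,0,1,0,-1],[0,0,0,0,-1]],
  ],
)

```text
t: 19.2
eef_pos: [0.6018, 0.211, 0.0872]
orientation: [-3.141, 0.0, 0.357]
ft_force: [-0.3, -0.2, -1.9]
width: 0.0222
```

Request:
send_rows(
  deltas=[
    [[0,0,1,0,-1],[0,0,1,0,-1],[0,0,0,0,-1]],
  ],
)

```text
t: 19.58
eef_pos: [0.6019, 0.211, 0.0858]
orientation: [-3.141, -0.0, 0.357]
ft_force: [-1.8, -1.1, 2.5]
width: 0.0224
```

Contact came at TCP z = 0.086, the predicted height for resting on the ledges. Next I release gently and check.

Request:
send_rows(
  deltas=[
    [[0,0,0,0,-0.3],[0,0,0,0,0.0],[0,0,0,0,0.2],[0,0,0,0,0.2],[0,0,-15,0,0.2]],
  ],
)

```text
t: 20.2
eef_pos: [0.6009, 0.2108, 0.0997]
orientation: [3.141, 0.003, 0.357]
ft_force: [0.6, 0.3, 1.3]
width: 0.0516
```

Request:
send_rows(
  deltas=[
    [[0,0,-40,0,0.2],[0,0,-50,0,0.2],[30,0,-50,0,0.2],[40,0,0,0,0.2],[0,0,0,0,0.2]],
  ],
)

```text
t: 20.82
eef_pos: [0.6691, 0.2365, 0.2413]
orientation: [3.141, -0.002, 0.358]
ft_force: [-0.9, 0.3, -0.1]
width: 0.0516
```

```bash
python3 chk.py 11 0.124
python3 - <<'E'
from m import *
c=manip.capture('top'); save('11top',c); W=cloud(c); q=loaded(W,(.48,.74,.07,.33),.117,.131); print('top',len(q),rect(q),np.median(q[:,2]))
b=cv2.imread('pics/11scene.png'); cv2.imwrite('pics/c11.png',np.hstack([cv2.resize(cv2.convertScaleAbs(b[140:310,150:500],alpha=1.6),(400,194*1)),cv2.resize(cv2.imread('pics/11wrist.png'),(400,194))]))
E
```

```text
scene 633 (array([603.02398682, 211.27575684]), (135.42379760742188, 193.30712890625), 20.474557876586914) 0.12190302039621637 exp 0.124 [0.00109697 0.00089647 0.12081803]
 lower 456 (array([611.67913818, 214.92285156]), (117.64547729492188, 191.9773406982422), 19.304262161254883)
wrist 4567 (array([622.04333496, 216.86245728]), (91.63265228271484, 192.2772216796875), 19.836740493774414) 0.12390951385343452 exp 0.124 [0.00570286 0.00255562 0.11875316]
 lower 1993 (array([613.34301758, 164.27113342]), (94.74286651611328, 62.00062561035156), 20.030384063720703)
shift [-67.9   0.3  40.3] spin 0.0004 eef [0.6669 0.235  0.2402] [3.1414e+00 1.1000e-03 3.5640e-01] t 20.925
[-0.9317151   0.26234815 -0.09695878] 0.051563580325330476
top 595 (array([600.40441895, 208.88087463]), (130.804443359375, 191.94662475585938), 20.171142578125) 0.12197253018776566
```

View pics/11wrist.png

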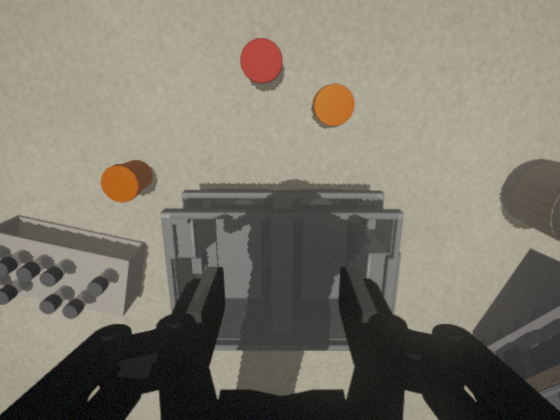

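View pics/c11.png

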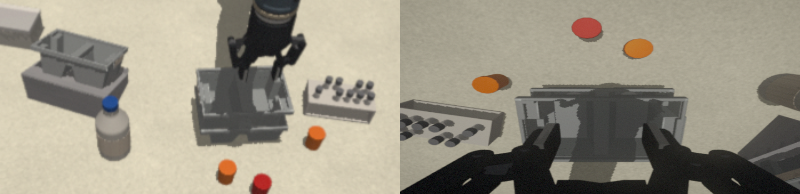

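Request:
send_rows(
  deltas=[
    [[20,0,-40,0,0.2],[20,0,-30,0,0.2],[0,0,0,0,0.2],[0,0,0,0,0.2],[0,0,0,0,0.2]],
  ],
)

```text
t: 21.6
eef_pos: [0.7036, 0.2491, 0.3089]
orientation: [-3.141, 0.003, 0.356]
ft_force: [0.4, -0.6, 0.2]
width: 0.0514
```

Run:
```python
from m import *
import pickle
p=pickle.load(open('s4.pkl','rb')); o=pickle.load(open('scene0.pkl','rb')); c=manip.capture('scene'); save('12',c)
def spare(W):
    # rim of the lower bin: 28 mm below the upper rim along bin z
    P,B,R=tilted(W,np.radians(25),np.radians(-2.9)); z=-0.137+.0
    rz=np.array([.567,-.174,.1405])@R; m=abs(B[:,2]-(rz[2]-.028))<.006
    m&=(abs(B[:,0]-rz[0])<.08)&(abs(B[:,1]-rz[1])<.11); return R@np.append(rect(B[m])[0]/1000,np.median(B[m,2])),rect(B[m])[1]
exp=np.array([.567,-.174,.1405])-.028*np.array([-.42,.021,.906]); print('spare expected rim',exp,'now',spare(cloud(c)))
W=cloud(c); q=loaded(W,(.48,.74,.07,.33),.115,.131); print('upper',rect(q),np.median(q[:,2]))
q=loaded(W,(.48,.74,.07,.33),.060,.071); print('lower',rect(q))
cv2.imwrite('pics/c12.png',cv2.resize(cv2.convertScaleAbs(c['frame'][180:280,290:440,::-1],alpha=1.8),(750,500),interpolation=cv2.INTER_CUBIC))
print(manip.read_state()['ft_force'])
```

```text
spare expected rim [ 0.57876  -0.174588  0.115132] now (array([ 0.58004774, -0.17230135,  0.11369171]), (194.25839233398438, 137.1060028076172))
upper (array([603.01342773, 211.66851807]), (135.20431518554688, 193.6099853515625), 19.955236434936523) 0.12123228345803105
lower (array([607.3347168 , 213.48947144]), (126.80817413330078, 192.9044647216797), 19.221988677978516)
[ 0.67996484 -0.50808639 -0.35293472]
```

View pics/c12.png

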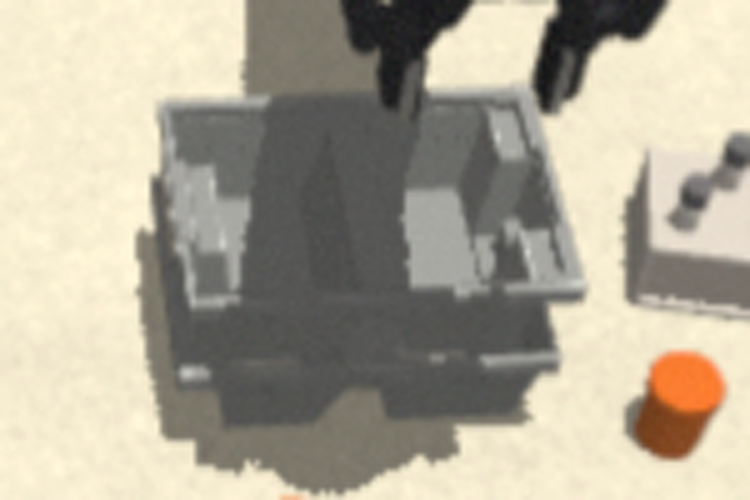

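The crop shows the upper bin level on the lower one. Its plain end, with the two corner ledges, is at the right (510,130)/(545,250), over the loaded bin's label end. The spare bin is within about 3 mm of its start and the gripper is clear.

```bash
python3 -c "
from bench import manip
print(manip.job_done())"
```

```text
the job is handed in; nothing more can be done
None
```

The upper empty bin is now stacked on the loaded bin, turned half a turn, and the job was handed in at about 22 s. I gripped it by the rib and lifted it out of the nest along its own axis. I then set it on free bench to level it (it had kept its 25° tilt), gripped it again, turned it and lowered it slowly. It touched the ledges with about 5 N, and I let go.

**Last checks that agreed:**
- **Height:** the rim stands at 0.121–0.124 m depending on the camera, against 0.124 m for feet on the ledges.
- **Level and turn:** it is level to about 0.4° or better, with its plain end over the loaded bin's label end.
- **Sideways position:** its centre is about 2 mm from where the scene camera had put the loaded bin before stacking.
- **Spare bin:** within about 3 mm of where it started.
- **Bystanders:** in the pictures the bottle, rack and tip box look unmoved. I did not measure them.

**Checks that disagreed or were not possible:**
- **Lower rim afterwards:** it is partly hidden by the upper bin and read about 4–5 mm (scene) from the upper bin's centre. I put that down to the hidden edge.
- **Cameras:** the scene and wrist cameras differed by about 2 mm in y throughout. The top camera read about 3 mm off the scene camera in x and y.
- **Pots:** I could not see them after stacking.

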